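# Hold the jig's sprung spindle back for a cone change

### The arm

A 6-joint arm with a two-finger parallel gripper is mounted at the origin on the work surface. World frame = base frame: x ahead of the robot, y to its left, z up, the work surface at z = 0. Lengths are in mm, angles in rad, forces in N, time in s.
With the tool pointing down it reaches from about 350 to 875 mm from the base axis. Payload 4.2 kg.
Tool frame: the origin (TCP) lies at the very end of the fingers, on their centre line; the grasp point (between the pads) lies arm.grip_point_offset behind it (arm.grip_point_offset is the distance from the TCP to the grasp point, in mm); z points along the fingers, y is the line along which they close (so a half turn about z gives the same grasp; the last joint's range is limited). The gripper opens to 85 mm and grips with 20 to 120 N. Pads are 22 mm wide; open, the fingers measure 114 mm over their backs; the gripper's body (76 mm by 85 mm) begins 54 mm behind the grasp point. The pads swing forward as they close: fully open they stand 13 mm farther back than shut.
Start: joints at [-1.078, 0.385, 0.008, 0, -1.194, -0.259], TCP at [144.815, -607.97, 231.312] pointing down, gripper open.
Joint ranges: [-3.14, 3.14], [-1.21, 2.06], [-1.07, 1.41], [-3.16, 2.05], [-2.99, -0.16], [-3.1, 3.1]. Speed limits (rad/s): [2.79, 2.79, 3.14, 3.14, 3.14, 3.14].

### API

Orientations are given as a unit quaternion [x, y, z, w].
In Python, from bench import arm, cams, ticket gives the robot as it stands.
- The arm moves only by the tool servo_tool, never from a script. Its argument "commands" is a list that holds one entry, the list of rows, each a list of 7 numbers: the closure in counts, from 0 (fully open) to 255 (shut), then the shift along the tool's x, y, z in m, then the turn, a rotation vector about the tool's x, y, z in degrees. In form: [[[grip, x, y, z, ax, ay, az], ...]]. A call has 1 to 10 rows; each row shifts and turns the commanded pose from where the row before left it, along the tool's axes as they then stand; what a row does not reach is not made up. A row lasts 1/12 s, in which the tool goes at most 41.7 mm and 7.16 degrees, less where a joint would pass 70% of its speed; a pose out of reach is approached as far as the arm can. A call with a gripper value outside its range is refused whole. The fingers move at their own pace and stop on an object; the grip force is fixed at half the most. Time passes only in rows, so rows that do not move let the fingers close. It gives the time, the measured TCP pose, the force, the opening and the grip force at its end, in the units of the state.
- arm.read_state(): the state, without advancing time (a new reading comes with each control period).
- cams.get_image(name): name is "scene" or "top"; returns a dict with "frame" (384x512x3 uint8, blue, green, red), "K" (3x3 intrinsics, pixels), "T" (4x4, takes a point from camera to world coordinates). Camera axes: x right, y up, looking along -z (the intrinsics and any distortion apply to the point x, -y, -z); pixel columns grow to the right and rows downward; lengths in mm; the calibration is good to about 2 mm. A picture is of the moment at which its call begins. There is no depth.
- ticket.job_done(): hands the job in; it is judged then, once.
The state is a dict: "clock": time; "joints": joint angles; "joint_vel": joint speeds; "joint_efforts": joint torques, N m; "position": TCP position; "ee_rot": TCP orientation; "contact_force": force on the tool from outside, world axes, zero at the start; "wrist_torque": the same for the moment, N m; "gripper_width": finger opening in mm; "grasp_force": force on a finger pad.
Only numpy, scipy, OpenCV 4.12 (cv2) and the standard library are available. Lean on these libraries where they do the work, as an engineer would, in place of code of your own. Each camera call takes 0.05 s, during which the arm holds its last target. There are 200 camera calls.

### The job

I am changing the centring cone on the tacking jig. First pull the top drawer of the blue tool chest out to its stop so that I can reach the spare cones, without toppling them, and leave it open; then take the black knob of the jig's sprung spindle, draw it straight out until the red ring on the rod has just come out of the barrel, and finish still holding it there. Leave the other things on the bench where they are.

Things in the scene. Friction and masses are not known exactly. Their poses are not given: they have to be found in the camera images.
- chest: blue steel bench tool chest, 260 mm deep, 240 mm wide, 150 mm tall with a low dish of bolts (18 mm) at the back of its top, fixed to the bench, on the left or on the right; origin at the middle of the front edge of its underside (below the drawer faces), x points from its front to its back (the drawers open towards its -x), z up. It has two drawers with like bar handles; only the top one, just under the chest's top, is used (the lower is locked)
- cone_drawer (a joint): how far the top drawer is out, m: 0 shut, 0.130 at its stop (solid). It starts 0 to 12 mm out, runs with about 1.5 N of friction and stays where it is left
- drawer_handle (a point): middle of the top drawer's bar handle: a level dark steel bar 11 mm thick, 110 mm long, along the chest's y, 118 mm above the bench (32 mm below the chest's top), its centre line 42 mm in front of the drawer's face (36 mm clear behind it), on two posts 48 mm either side of the middle; axes as the chest's
- cone_large: turned aluminium centring cone, 48 mm across the foot, 34 mm tall, standing big end down in its own compartment at the front of the top drawer, inside it and hidden while the drawer is shut; origin at the centre of its foot, z up
- cone_medium: turned brass centring cone, 42 mm across the foot, 30 mm tall, standing big end down in its own compartment at the front of the top drawer, inside it and hidden while the drawer is shut; origin at the centre of its foot, z up
- cone_small: turned dark steel centring cone, 36 mm across the foot, 26 mm tall, standing big end down in its own compartment at the front of the top drawer, inside it and hidden while the drawer is shut; origin at the centre of its foot, z up
- jig: bench tacking jig fixed to the bench on the other side: an aluminium beam 390 mm long and 90 mm wide, top at 60 mm, carrying from front to back a tailstock (a grey block 60 mm wide, top 150 mm above the bench, with the spindle barrel through it), a head tube strapped in two V-blocks, and a headstock with a fixed cone. Origin on the bench straight below the barrel's mouth, x points from the pull knob to the headstock, z up
- spindle_draw (a joint): how far the tailstock's sprung spindle is drawn out of its barrel, towards the jig's -x, m: 0 at rest with its brass cone in the head tube, 0.050 when the red ring has just come wholly out of the barrel (it begins to show at 0.044), 0.068 at its end stop. The inner spring pulls it back at once if let go: 6 N at rest, 12 N at the ring
- spindle: the sprung spindle: a steel rod 16 mm in diameter through the barrel, a brass cone 52 mm across at its back end, a black pull knob at its front end. Origin at the middle of the black pull knob's grip, which is a level cylinder 24 mm diameter, 36 mm long along the jig's x, centre line 125 mm above the bench, free all round; at its outer end (18 to 25 mm from the origin, towards the jig's -x) a flange 38 mm in diameter. Axes as the jig's; it slides along its x
- red_ring (a point): middle of the red mark ring on the steel spindle rod (ring 6 mm wide, 17 mm diameter), on the rod's axis; hidden in the barrel at rest. Moves with the spindle
- barrel_mouth (a point): centre of the front end face of the fixed barrel (44 mm diameter), 125 mm above the jig's origin; the spindle comes out here. At rest the spindle's origin is 25 mm in front of it
- spray_can: green spray can, 52 mm diameter, 130 mm tall, standing on the bench at the far right; origin at the centre of its foot
- bb_shell: bare aluminium bottom-bracket shell, a tube 45 mm diameter and 73 mm tall standing on end between chest and jig; origin at the centre of its foot
- wrench: steel spanner 170 mm long lying near the robot; origin under its middle
- brush: hand brush 200 mm long lying at the far left; origin under its middle
- g_clamp: red G-clamp about 105 mm by 75 mm lying at the far right; origin on its underside near the screw

How it is judged (in metres and radians):
On the way, in this order (a step that is already met when the one before it is completed fails the run):
1. the top drawer is pulled out to its stop (value of joint cone_drawer above 0.124 m), for 0.2 s.
2. the spindle is drawn out to its red ring and held by the fingers, the drawer still open (value of joint spindle_draw between 0.046 and 0.056 m and contact force between the fingers and spindle above 2 N and value of joint cone_drawer above 0.124 m), for 0.3 s.
At the end, for the whole second after the job is handed in: The drawer is within 6 mm of its stop with the three cones standing in it; the spindle is at rest between 46 and 56 mm out (the red ring showing, at most 6 mm past the barrel's mouth) with the fingers holding its knob (more than 2 N); the other things are within 30 mm of where they were (all of step 2 and velocity of joint spindle_draw between -0.01 and 0.01 m/s and angle between each of cone_large, cone_medium, cone_small's own z axis and vertical below 0.3 rad and horizontal distance between each of cone_large, cone_medium, cone_small and drawer_handle below 0.2 m and distance of each of spray_can, bb_shell, wrench, brush, g_clamp from where it was at the start of the episode below 0.03 m); the arm keeps its last pose, push and grip.
It fails at once if a cone in the drawer is toppled (angle between any of cone_large, cone_medium, cone_small's own z axis and vertical above 0.6 rad).
It fails at once if another thing on the bench is pushed more than 30 mm away (distance of any of spray_can, bb_shell, wrench, brush, g_clamp from where it was at the start of the episode above 0.03 m).
It also fails if it takes over 64 s, if anything falls off the work surface, if the arm or the gripper's body presses on something with over 40 N, if the wrist force passes 120 N, or if a joint passes its speed limit or range.

## Working session

There is one attempt and no reset: what is moved stays moved. The work goes in short steps, Python scripts to look and compute and a tool call to move; the robot and the scene stay as the last step left them, time stands still between calls to the robot, and variables do not carry over. Pictures are saved under pics/ and viewed, at most 10 in all, crops included, and the job is handed in when it is done.

Besides the shell and the picture viewer there is one more tool, called after "Request:" as name([rows], argument=value, ...), one row to a line, values as JSON. servo_tool: Moves the arm, as the interface text tells. Its arguments: {"type":"object","properties":{"commands":{"type":"array","items":{"type":"array","items":{"type":"array","items":{"type":"number"}}}}},"required":["commands"]}

```bash
mkdir -p pics; ls
python3 - <<'E'
from bench import arm,cams,ticket
import cv2
s=arm.read_state(); print({k:s[k] for k in('clock','position','ee_rot','gripper_width','contact_force')},arm.grip_point_offset)
for n in('scene','top'):
    d=cams.get_image(n); cv2.imwrite(f'pics/{n}0.png',d['frame']); print(n,d['K'],d['T'])
E
```

```text
pics
{'clock': 0.0, 'position': array([ 144.6696634 , -607.40724368,  230.21525766]), 'ee_rot': array([-1.16540265e-01,  9.93185358e-01,  1.08722493e-03, -1.72573633e-04]), 'gripper_width': 85.25664394802999, 'contact_force': array([ 0.08851787, -0.61997403,  0.36832049])} 18.700000000000003
scene [[428.76961008   0.         254.26243406]
 [  0.         428.76961008 196.44849483]
 [  0.           0.           1.        ]] [[ 4.12988637e-01 -5.85150043e-01  6.97882378e-01  1.59064071e+03]
 [ 9.10627323e-01  2.77161702e-01 -3.06495137e-01 -4.86366097e+02]
 [-1.40806248e-02  7.62089770e-01  6.47318251e-01  1.04496937e+03]
 [ 0.00000000e+00  0.00000000e+00  0.00000000e+00  1.00000000e+00]]
top [[406.01268802   0.         260.402445  ]
 [  0.         406.01268802 189.15945138]
 [  0.           0.           1.        ]] [[-8.26030712e-03  9.91613941e-01 -1.28971157e-01  3.67147811e+02]
 [-9.99813717e-01 -1.04400127e-02 -1.62338139e-02 -3.43597439e+01]
 [-1.74441367e-02  1.28813035e-01  9.91515458e-01  1.43400163e+03]
 [ 0.00000000e+00  0.00000000e+00  0.00000000e+00  1.00000000e+00]]
```

View pics/top0.png

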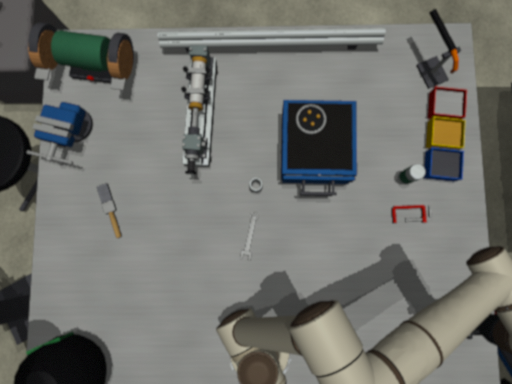

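View pics/scene0.png

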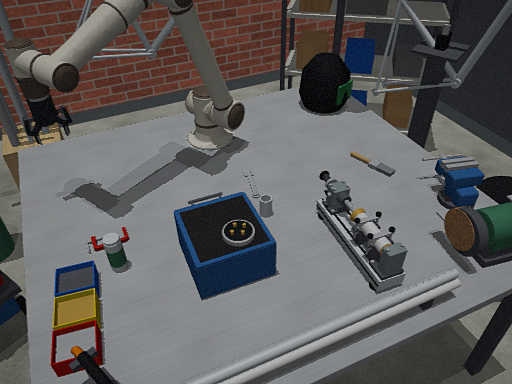

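```bash
cat > h.py <<'E'
import numpy as np, cv2
from bench import arm,cams,ticket
def ray(d,u,v):
    K=d['K'];T=d['T'];p=np.array([(u-K[0,2])/K[0,0],-(v-K[1,2])/K[1,1],-1.]);return T[:3,3],T[:3,:3]@p
def onz(d,u,v,z):
    o,r=ray(d,u,v); return o+r*(z-o[2])/r[2]
def proj(d,P):
    T=d['T'];K=d['K'];q=T[:3,:3].T@(np.asarray(P,float)-T[:3,3]);return np.array([K[0,2]+K[0,0]*q[0]/-q[2],K[1,2]+K[1,1]*-q[1]/-q[2]])
def crop(n,x0,y0,x1,y1,s,out):
    d=cams.get_image(n); im=cv2.resize(d['frame'][y0:y1,x0:x1],None,fx=s,fy=s,interpolation=cv2.INTER_CUBIC)
    for x in range(x0,x1,10): cv2.line(im,((x-x0)*s,0),((x-x0)*s,12 if x%50==0 else 5),(0,255,0),1)
    for y in range(y0,y1,10): cv2.line(im,(0,(y-y0)*s),(12 if y%50==0 else 5,(y-y0)*s),(0,255,0),1)
    cv2.imwrite(out,im); return d
E
python3 - <<'E'
from h import *
crop('top',170,60,370,205,4,'pics/t1.png')
crop('scene',170,160,420,300,3,'pics/s1.png')
E
```

```text
(no output)
```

View pics/t1.png

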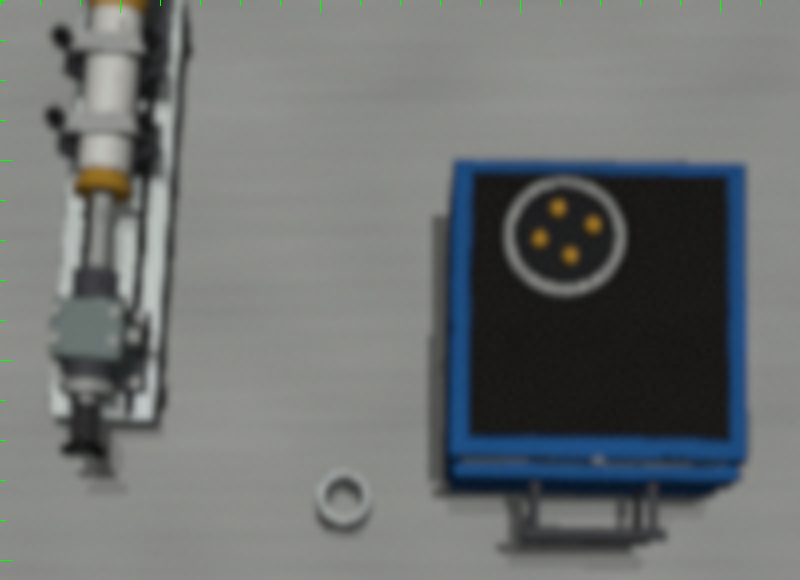

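View pics/s1.png

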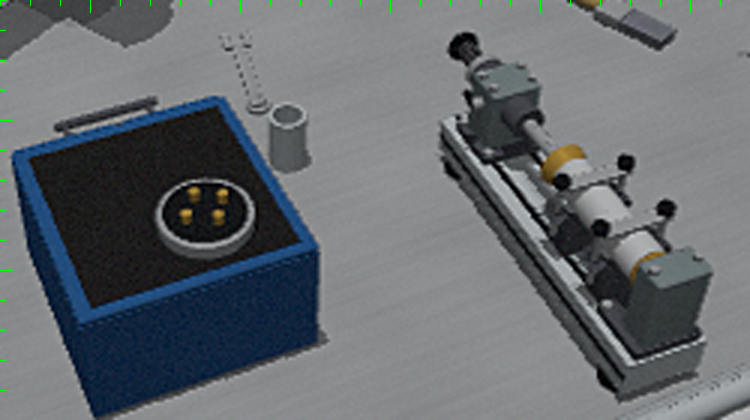

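Run:
```python
from h import *
np.set_printoptions(precision=1,suppress=True)
t=cams.get_image('top');s=cams.get_image('scene')
T=lambda x,y,z:onz(t,170+x/4,60+y/4,z)
S=lambda x,y,z:onz(s,170+x/3,160+y/3,z)
print('chest top corners'); [print(T(*p,150)) for p in((455,160),(747,165),(745,460),(450,458))]
print('scene corners BL..');[print(S(*p,150)) for p in((222,98),(14,153),(80,318),(317,243))]
print('handle top',T(520,535,122),T(665,535,122),T(593.5,535,122),'scene',S(58,127,120),S(157,102,120))
print('tailstock',[T(*p,150) for p in((58,300),(120,297),(122,355),(57,360))],'scene',[S(*p,150) for p in((478,78),(508,62),(541,82),(508,100))])
print('flange',T(80,448,125),T(82,425,125),S(463,46,125))
print('tube axis',T(112,15,140),T(100,230,130),T(105,150,140))
print('beam end corners z60',T(55,415,60),T(158,424,60),S(440,122,60))
print('shell',T(343,478,73),S(290,112,73))
```

```text
chest top corners
[828.2 -92.4 150. ]
[ 820.5 -330.6  150. ]
[ 576.5 -319.6  150. ]
[580.7 -84.5 150. ]
scene corners BL..
[594.1 -85.  150. ]
[ 583.4 -315.5  150. ]
[ 824.4 -324.4  150. ]
[832.  -88.7 150. ]
handle top [ 521.4 -141.4  122. ] [ 520.2 -258.8  122. ] [ 520.8 -201.   122. ] scene [ 529.2 -253.9  120. ] [ 535.9 -140.2  120. ]
tailstock [array([714.6, 232.4, 150. ]), array([716.5, 181.8, 150. ]), array([668.2, 179.7, 150. ]), array([664.7, 232.4, 150. ])] scene [array([683.4, 183.8, 150. ]), array([673.5, 229.2, 150. ]), array([718.9, 242.3, 150. ]), array([729.5, 192.8, 150. ])]
flange [596.6 217.5 125. ] [615.7 216.1 125. ] [599.9 218.5 125. ]
tube axis [962.3 192.9 140. ] [779.3 202.5 130. ] [844.7 197.4 140. ]
beam end corners z60 [637.1 252.1  60. ] [628.2 162.9  60. ] [642.9 167.9  60. ]
shell [577.4   3.4  73. ] [565.6  11.   73. ]
```

Request:
servo_tool([
  [[130, 0, 0, 0, 0, 0, -6.8], [130, 0, 0, 0, 0, 0, -6.8], [130, 0, 0, 0, 0, 0, -6.8], [130, 0, 0, 0, 0, 0, -6.8], [130, 0, 0, 0, 0, 0, -6.8], [130, 0, 0, 0, 0, 0, -6.8], [130, 0, 0, 0, 0, 0, -6.8], [130, 0, 0, 0, 0, 0, -6.8], [130, 0, 0, 0, 0, 0, -6.8], [130, 0, 0, 0, 0, 0, -6.8]],
])

```text
clock: 1.13
position: [144.8, -607.9, 231.2]
ee_rot: [-0.654, 0.756, 0.0, 0.0]
contact_force: [-0.0, 0.1, -0.4]
gripper_width: 42.0
grasp_force: 0.0
```

Request:
servo_tool([
  [[130, -0.02, -0.02, 0, 0, 0, -6.7], [130, -0.027, -0.024, 0, 0, 0, 0], [130, -0.027, -0.024, 0, 0, 0, 0], [130, -0.027, -0.024, 0, 0, 0, 0], [130, -0.027, -0.024, 0, 0, 0, 0], [130, -0.027, -0.024, 0, 0, 0, 0], [130, -0.027, -0.024, 0, 0, 0, 0], [130, -0.027, -0.024, 0, 0, 0, 0], [130, -0.027, -0.024, 0, 0, 0, 0], [130, 0, 0, 0, 0, 0, 0]],
])

```text
clock: 1.97
position: [370.0, -378.4, 231.6]
ee_rot: [-0.697, 0.717, -0.001, 0.001]
contact_force: [-1.0, -0.1, 0.7]
gripper_width: 42.1
grasp_force: 0.0
```

Request:
servo_tool([
  [[130, -0.03, -0.026, 0, 0, 0, 0], [130, -0.03, -0.026, 0, 0, 0, 0], [130, -0.03, -0.026, 0, 0, 0, 0], [130, -0.03, -0.026, 0, 0, 0, 0], [130, -0.03, -0.026, 0, 0, 0, 0], [130, -0.024, -0.022, 0, 0, 0, 0], [130, 0, 0, 0, 0, 0, 0], [130, 0, 0, 0.02, 0, 0, 0], [130, 0, 0, 0.02, 0, 0, 0], [130, 0, 0, 0.02, 0, 0, 0]],
])

```text
clock: 2.8
position: [524.4, -212.8, 170.8]
ee_rot: [-0.695, 0.719, -0.0, 0.0]
contact_force: [-0.3, -0.1, 0.0]
gripper_width: 41.8
grasp_force: 0.0
```

Run:
```python
from h import *
print(arm.read_state()['position'])
crop('top',270,140,370,240,5,'pics/a.png');crop('scene',170,140,270,240,5,'pics/b.png')
a,b=cv2.imread('pics/a.png'),cv2.imread('pics/b.png')
cv2.imwrite('pics/c1.png',cv2.resize(np.hstack([a,b]),(800,400)))
```

```text
[ 524.44909275 -212.77093176  170.82044174]
```

View pics/c1.png

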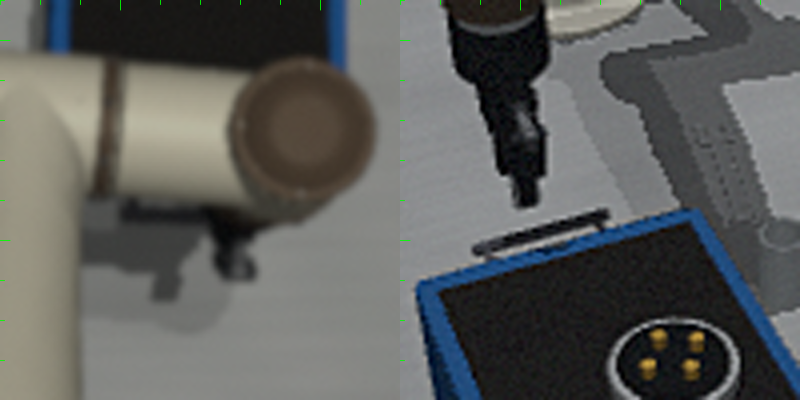

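Run:
```python
from h import *
s=cams.get_image('scene');t=cams.get_image('top')
print(proj(s,[524.4,-212.8,170.8]),proj(s,[524.4+21+6,-212.8,170.8]))
for x in(515,525,535):
  for z in (118,):
    print(x,[proj(s,[x+dx,y,z]).round(1) for y,dx in((-145,2),(-255,-2))],[proj(t,[x+dx,y,z]).round(1) for y,dx in((-145,2),(-255,-2))])
```

```text
[199.22293566 186.13170794] [201.94586845 190.9170535 ]
515 [array([219. , 191.6]), array([187.6, 200. ])] [array([301. , 195.2]), array([334.9, 196.1])]
525 [array([220.1, 193.3]), array([188.5, 201.8])] [array([301. , 192.2]), array([334.8, 193.1])]
535 [array([221.1, 195. ]), array([189.4, 203.6])] [array([300.9, 189.1]), array([334.7, 190. ])]
```

Request:
servo_tool([
  [[130, -0.013, 0, 0.01, 0, 0, 0], [130, 0, 0, 0.015, 0, 0, 0], [130, 0, 0, 0.015, 0, 0, 0], [130, 0, 0, 0.015, 0, 0, 0], [130, 0, 0, 0.01, 0, 0, 0], [130, 0, 0, 0.006, 0, 0, 0], [130, 0, 0, 0, 0, 0, 0]],
])

```text
clock: 3.58
position: [524.7, -200.0, 100.0]
ee_rot: [-0.695, 0.719, 0.0, -0.0]
contact_force: [-0.1, -0.8, -1.2]
gripper_width: 41.7
grasp_force: 0.0
```

Request:
servo_tool([
  [[150, 0, 0, 0, 0, 0, 0], [165, 0, 0, 0, 0, 0, 0], [180, 0, 0, 0, 0, 0, 0], [195, 0, 0, 0, 0, 0, 0], [210, 0, 0, 0, 0, 0, 0], [230, 0, 0, 0, 0, 0, 0], [255, 0, 0, 0, 0, 0, 0], [255, 0, 0, 0, 0, 0, 0], [255, 0, 0, 0, 0, 0, 0]],
])

```text
clock: 4.33
position: [524.9, -199.9, 100.9]
ee_rot: [-0.695, 0.719, -0.0, 0.0]
contact_force: [-2.6, 0.9, 4.4]
gripper_width: 8.6
grasp_force: 58.6
```

Request:
servo_tool([
  [[255, 0, 0.004, 0, 0, 0, 0], [255, 0, 0.006, 0, 0, 0, 0], [255, 0, 0.008, 0, 0, 0, 0], [255, 0, 0.008, 0, 0, 0, 0], [255, 0, 0.008, 0, 0, 0, 0], [255, 0, 0.008, 0, 0, 0, 0], [255, 0, 0.008, 0, 0, 0, 0]],
])

```text
clock: 4.92
position: [474.3, -198.3, 100.8]
ee_rot: [-0.695, 0.719, -0.001, 0.0]
contact_force: [2.6, 0.0, 5.2]
gripper_width: 8.6
grasp_force: 59.2
```

Request:
servo_tool([
  [[255, 0, 0.008, 0, 0, 0, 0], [255, 0, 0.008, 0, 0, 0, 0], [255, 0, 0.008, 0, 0, 0, 0], [255, 0, 0.008, 0, 0, 0, 0], [255, 0, 0.008, 0, 0, 0, 0], [255, 0, 0.008, 0, 0, 0, 0], [255, 0, 0.005, 0, 0, 0, 0], [255, 0, 0.003, 0, 0, 0, 0]],
])

```text
clock: 5.58
position: [417.7, -196.6, 100.8]
ee_rot: [-0.695, 0.719, -0.0, -0.0]
contact_force: [1.8, -2.0, 4.7]
gripper_width: 8.7
grasp_force: 59.2
```

Request:
servo_tool([
  [[255, 0, 0.002, 0, 0, 0, 0], [255, 0, 0.002, 0, 0, 0, 0], [255, 0, 0.002, 0, 0, 0, 0], [255, 0, 0.002, 0, 0, 0, 0]],
])

```text
clock: 5.92
position: [410.3, -196.4, 100.8]
ee_rot: [-0.695, 0.719, -0.0, -0.0]
contact_force: [1.0, -1.4, 6.1]
gripper_width: 8.9
grasp_force: 59.3
```

Request:
servo_tool([
  [[255, 0, 0.002, 0, 0, 0, 0], [255, 0, 0.002, 0, 0, 0, 0], [255, 0, 0.002, 0, 0, 0, 0], [255, 0, 0, 0, 0, 0, 0]],
])

```text
clock: 6.25
position: [403.9, -196.2, 100.8]
ee_rot: [-0.695, 0.719, -0.0, -0.0]
contact_force: [0.3, -1.2, 6.8]
gripper_width: 8.7
grasp_force: 59.4
```

Request:
servo_tool([
  [[255, 0, 0.002, 0, 0, 0, 0], [255, 0, 0.002, 0, 0, 0, 0], [255, 0, 0, 0, 0, 0, 0]],
])

```text
clock: 6.5
position: [399.9, -196.1, 100.8]
ee_rot: [-0.695, 0.719, -0.0, -0.0]
contact_force: [0.5, -1.4, 6.7]
gripper_width: 9.0
grasp_force: 59.4
```

Request:
servo_tool([
  [[255, 0, 0.002, 0, 0, 0, 0], [255, 0, 0.001, 0, 0, 0, 0], [255, 0, 0, 0, 0, 0, 0]],
])

```text
clock: 6.75
position: [397.8, -196.0, 100.8]
ee_rot: [-0.695, 0.719, -0.001, 0.0]
contact_force: [1.6, -2.2, 5.7]
gripper_width: 9.1
grasp_force: 59.3
```

Run:
```python
from h import *
crop('scene',140,90,290,240,3,'pics/d.png');crop('top',260,130,360,280,3,'pics/e.png')
cv2.imwrite('pics/d1.png',np.hstack([cv2.imread('pics/d.png'),cv2.imread('pics/e.png')]))
```

```text
(no output)
```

View pics/d1.png

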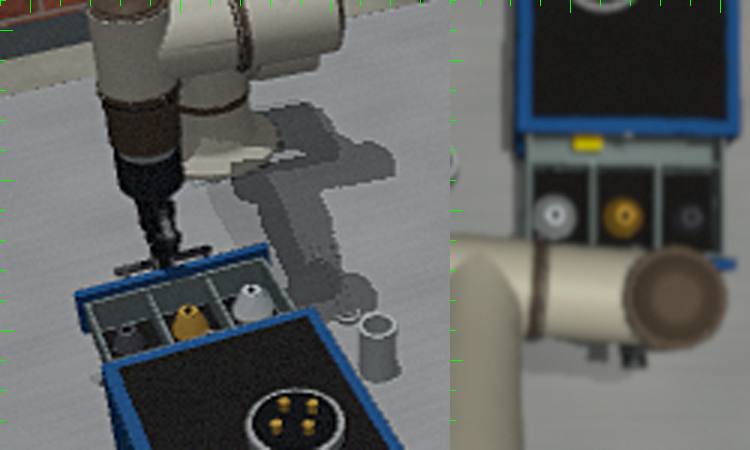

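The drawer is out with its three cones upright, and the fingers are still on the bar. The force hasn't risen yet, so I'll creep on to the stop.

Request:
servo_tool([
  [[255, 0, 0.001, 0, 0, 0, 0], [255, 0, 0.001, 0, 0, 0, 0], [255, 0, 0.001, 0, 0, 0, 0], [255, 0, 0, 0, 0, 0, 0]],
])

```text
clock: 7.18
position: [397.8, -196.0, 100.9]
ee_rot: [-0.696, 0.718, -0.003, 0.002]
contact_force: [8.7, -3.7, -1.4]
gripper_width: 9.0
grasp_force: 58.7
```

Request:
servo_tool([
  [[255, 0, 0.001, 0, 0, 0, 0], [255, 0, 0, 0, 0, 0, 0]],
])

```text
clock: 7.35
position: [397.8, -196.0, 100.9]
ee_rot: [-0.696, 0.718, -0.004, 0.003]
contact_force: [9.7, -4.7, -2.7]
gripper_width: 8.8
grasp_force: 58.5
```

Request:
servo_tool([
  [[255, 0, -0.002, 0, 0, 0, 0], [220, 0, 0, 0, 0, 0, 0], [190, 0, 0, 0, 0, 0, 0], [160, 0, 0, 0, 0, 0, 0], [130, 0, 0, 0, 0, 0, 0], [130, 0, 0, 0, 0, 0, 0], [130, 0, 0, 0, 0, 0, 0], [130, 0, 0, -0.01, 0, 0, 0], [130, 0, 0, -0.02, 0, 0, 0], [130, 0, 0, -0.03, 0, 0, 0]],
])

```text
clock: 8.18
position: [393.4, -195.1, 158.7]
ee_rot: [-0.695, 0.719, 0.003, -0.002]
contact_force: [0.5, -0.2, -0.6]
gripper_width: 41.8
grasp_force: 0.0
```

Run:
```python
from h import *
crop('scene',300,150,400,280,4,'pics/f.png');crop('top',170,40,270,170,4,'pics/g.png')
cv2.imwrite('pics/j1.png',np.hstack([cv2.imread('pics/f.png'),cv2.imread('pics/g.png')]))
```

```text
(no output)
```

View pics/j1.png

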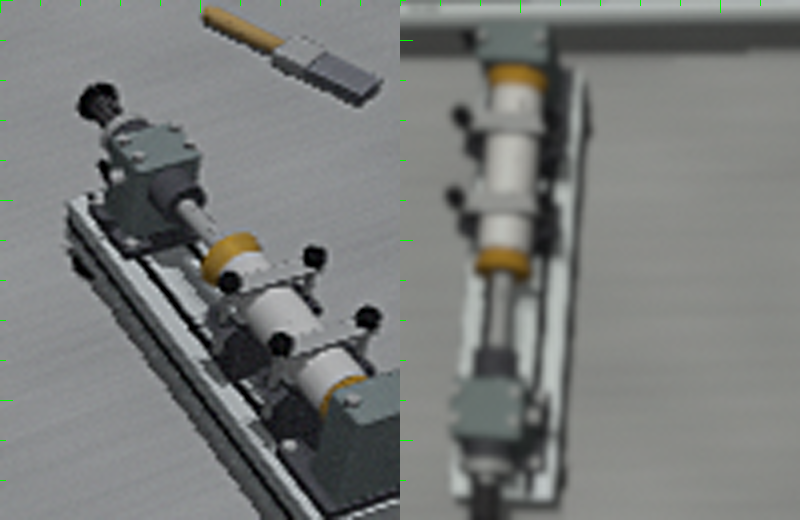

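Run:
```python
from h import *
np.set_printoptions(precision=1,suppress=True)
t=cams.get_image('top');s=cams.get_image('scene')
P=np.array([onz(t,170+(x-400)/4,40+y/4,125)[:2] for x,y in((517,78),(511,165),(502,263),(499,310),(496,362),(488,465),(486,495))]);print(P)
print('flange top',onz(t,190,172,125)[:2])
f=np.polyfit(P[:,0],P[:,1],1);print(f,np.degrees(np.arctan(f[0])),np.polyval(f,620))
Q=np.array([onz(s,300+x/4,150+y/4,125)[:2] for x,y in((98,103),(120,132),(178,188),(196,219),(230,255),(288,317),(343,392))]);print(Q)
f=np.polyfit(Q[:,0],Q[:,1],1);print(f,np.degrees(np.arctan(f[0])),np.polyval(f,620))
for x in (640,645,650,655): print(x,proj(s,[x,217,125]),proj(t,[x,217,125]))
```

```text
[[984.4 191.4]
 [907.1 195.7]
 [821.5 202.2]
 [780.9 204.2]
 [736.3 206.2]
 [649.2 211.7]
 [624.1 213. ]]
flange top [596.6 217.5]
[ -0.1 250.7] -3.4372936582617384 213.45911321650289
[[602.2 217.8]
 [645.1 213.3]
 [728.7 216.8]
 [767.3 208.4]
 [814.6 208.3]
 [890.8 207.8]
 [970.7 197.4]]
[ -0.  246.8] -2.724400879586999 217.30351181896802
640 [330.1 181.9] [190.3 159. ]
645 [330.9 182.7] [190.4 157.5]
650 [331.7 183.5] [190.4 156. ]
655 [332.5 184.3] [190.4 154.5]
```

Request:
servo_tool([
  [[100, 0, 0, -0.03, 0, 0, 0], [60, 0, 0, -0.03, 0, 0, 0], [0, 0, 0, -0.01, 0, 0, 7.0], [0, 0, 0, 0, 0, 0, 7.0], [0, 0, 0, 0, 0, 0, 7.0], [0, 0, 0, 0, 0, 0, 7.0], [0, 0, 0, 0, 0, 0, 7.0], [0, 0, 0, 0, 0, 0, 7.0], [0, 0, 0, 0, 0, 0, 7.0], [0, 0, 0, 0, 0, 0, 7.0]],
])

```text
clock: 9.22
position: [394.9, -195.3, 228.8]
ee_rot: [-0.273, 0.962, 0.001, -0.002]
contact_force: [0.4, -0.4, 0.5]
gripper_width: 85.7
grasp_force: 0.0
```

Request:
servo_tool([
  [[0, 0, 0, 0, 0, 0, 7.0], [0, 0, 0, 0, 0, 0, 7.0], [0, 0, 0, 0, 0, 0, 7.0], [0, 0, 0, 0, 0, 0, 7.0], [0, 0, 0, 0, 0, 0, 7.0], [0, 0, 0, 0, 0, 0, 0]],
])

```text
clock: 9.72
position: [395.0, -195.3, 228.9]
ee_rot: [0.026, 1.0, 0.0, -0.002]
contact_force: [0.6, -0.7, -0.1]
gripper_width: 85.5
grasp_force: 0.0
```

Request:
servo_tool([
  [[0, -0.0168, 0.0352, 0, 0, 0, 0.4], [0, -0.0168, 0.0352, 0, 0, 0, 0], [0, -0.0168, 0.0352, 0, 0, 0, 0], [0, -0.0168, 0.0352, 0, 0, 0, 0], [0, -0.0168, 0.0352, 0, 0, 0, 0], [0, -0.0168, 0.0352, 0, 0, 0, 0], [0, -0.0168, 0.0352, 0, 0, 0, 0], [0, -0.0168, 0.0352, 0, 0, 0, 0], [0, -0.0168, 0.0352, 0, 0, 0, 0], [0, -0.0168, 0.0352, 0, 0, 0, 0]],
])

```text
clock: 10.55
position: [583.7, 148.0, 229.0]
ee_rot: [0.027, 1.0, -0.0, -0.001]
contact_force: [0.3, -0.6, -0.3]
gripper_width: 85.9
grasp_force: 0.0
```

Request:
servo_tool([
  [[0, -0.0168, 0.0352, 0, 0, 0, 0], [0, -0.0168, 0.0352, 0, 0, 0, 0], [0, 0, 0, 0, 0, 0, 0], [0, 0, 0, 0, 0, 0, 0]],
])

```text
clock: 10.88
position: [621.0, 216.2, 227.3]
ee_rot: [0.026, 1.0, -0.001, -0.002]
contact_force: [-0.1, -0.3, -0.1]
gripper_width: 85.6
grasp_force: 0.0
```

Request:
servo_tool([
  [[0, 0, 0, 0.02, 0, 0, 0], [0, 0, 0, 0.02, 0, 0, 0], [0, 0, 0, 0.02, 0, 0, 0], [0, 0, 0, 0.015, 0, 0, 0], [0, 0, 0, 0.015, 0, 0, 0], [0, 0, 0, 0.01, 0, 0, 0], [0, 0, 0, 0.01, 0, 0, 0], [0, 0, 0, 0.01, 0, 0, 0], [0, 0, 0, 0.001, 0, 0, 0], [0, 0, 0, 0, 0, 0, 0]],
])

```text
clock: 11.72
position: [621.0, 214.3, 108.8]
ee_rot: [0.029, 1.0, -0.0, -0.0]
contact_force: [0.4, 0.6, 0.2]
gripper_width: 85.3
grasp_force: 0.0
```

Run:
```python
from h import *
crop('scene',290,120,370,220,5,'pics/f.png');crop('top',150,110,230,210,5,'pics/g.png')
cv2.imwrite('pics/k1.png',np.hstack([cv2.imread('pics/f.png'),cv2.imread('pics/g.png')]))
```

```text
(no output)
```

View pics/k1.png

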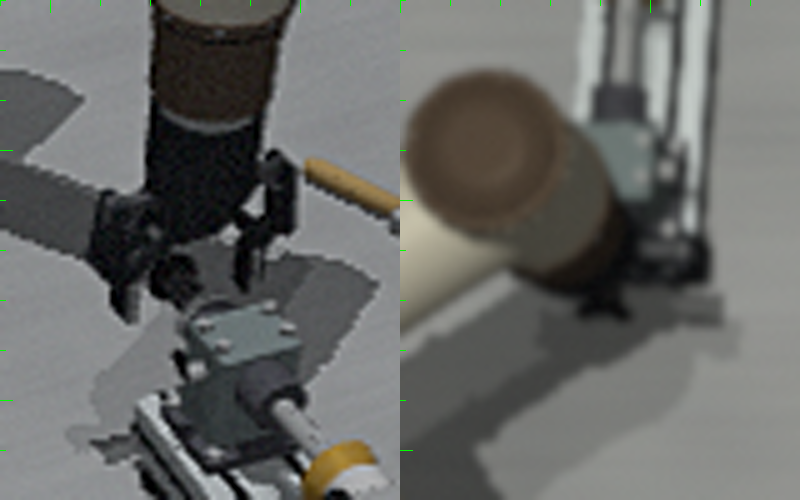

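Run:
```python
from h import *
s=cams.get_image('scene')
for P in([621,214.3,125],[621,204.3,125],[631,214.3,125],[621-21.5,215.5,125],[646,213,125],[621,214.3,108.8]): print(P,(proj(s,P)-[290,120])*5)
```

```text
[621, 214.3, 125] [182.54519065 295.03885071]
[621, 204.3, 125] [170.13506879 298.86301278]
[631, 214.3, 125] [190.23099047 303.10392498]
[599.5, 215.5, 125] [167.73750395 277.5036497 ]
[646, 213, 125] [200.27226805 315.85281768]
[621, 214.3, 108.8] [180.34206175 313.32472654]
```

Request:
servo_tool([
  [[60, 0, 0, 0.002, 0, 0, 0], [100, 0, 0, 0, 0, 0, 0], [130, 0, 0, 0, 0, 0, 0], [145, 0, 0, 0, 0, 0, 0], [155, 0, 0, 0, 0, 0, 0], [160, 0, 0, 0, 0, 0, 0], [165, 0, 0, 0, 0, 0, 0], [165, 0, 0, 0, 0, 0, 0]],
])

```text
clock: 12.53
position: [621.3, 214.6, 107.3]
ee_rot: [0.029, 1.0, 0.0, 0.0]
contact_force: [0.2, -0.2, 1.6]
gripper_width: 30.3
grasp_force: 0.0
```

Request:
servo_tool([
  [[172, 0, 0, 0, 0, 0, 0], [178, 0, 0, 0, 0, 0, 0], [184, 0, 0, 0, 0, 0, 0], [184, 0, 0, 0, 0, 0, 0]],
])

```text
clock: 12.87
position: [621.5, 217.4, 107.7]
ee_rot: [0.028, 1.0, 0.002, 0.001]
contact_force: [-1.1, 7.0, 0.3]
gripper_width: 23.9
grasp_force: 3.7
```

Request:
servo_tool([
  [[184, 0, 0.003, 0, 0, 0, 0], [184, 0, 0, 0, 0, 0, 0], [200, 0, 0, 0, 0, 0, 0], [230, 0, 0, 0, 0, 0, 0], [255, 0, 0, 0, 0, 0, 0], [255, 0, 0, 0, 0, 0, 0], [255, 0, 0, 0, 0, 0, 0]],
])

```text
clock: 13.45
position: [621.4, 217.5, 107.8]
ee_rot: [0.029, 1.0, -0.0, 0.0]
contact_force: [-2.2, -0.8, 4.5]
gripper_width: 22.1
grasp_force: 58.6
```

Request:
servo_tool([
  [[255, 0.003, 0, 0, 0, 0, 0], [255, 0.004, 0, 0, 0, 0, 0], [255, 0.004, 0, 0, 0, 0, 0], [255, 0.004, 0, 0, 0, 0, 0], [255, 0.004, 0, 0, 0, 0, 0], [255, 0, 0, 0, 0, 0, 0]],
])

```text
clock: 13.95
position: [605.1, 218.6, 107.9]
ee_rot: [0.029, 1.0, 0.001, 0.003]
contact_force: [7.2, -2.8, 0.2]
gripper_width: 22.2
grasp_force: 58.7
```

Request:
servo_tool([
  [[255, 0.004, 0, 0, 0, 0, 0], [255, 0.004, 0, 0, 0, 0, 0], [255, 0.004, 0, 0, 0, 0, 0], [255, 0.004, 0, 0, 0, 0, 0], [255, 0.004, 0, 0, 0, 0, 0], [255, 0.004, 0, 0, 0, 0, 0], [255, 0.004, 0, 0, 0, 0, 0], [255, 0.002, 0, 0, 0, 0, 0], [255, 0.002, 0, 0, 0, 0, 0], [255, 0, 0, 0, 0, 0, 0]],
])

```text
clock: 14.78
position: [574.5, 220.5, 107.8]
ee_rot: [0.029, 1.0, 0.001, 0.004]
contact_force: [11.4, -3.4, -3.0]
gripper_width: 22.1
grasp_force: 58.8
```

Request:
servo_tool([
  [[255, 0.002, 0, 0, 0, 0, 0], [255, 0.002, 0, 0, 0, 0, 0], [255, 0, 0, 0, 0, 0, 0], [255, 0, 0, 0, 0, 0, 0]],
])

```text
clock: 15.12
position: [570.8, 220.7, 107.8]
ee_rot: [0.029, 1.0, 0.001, 0.004]
contact_force: [10.7, -4.4, -1.7]
gripper_width: 22.5
grasp_force: 58.8
```

Run:
```python
from h import *
crop('scene',290,140,370,240,5,'pics/f.png');crop('top',150,110,230,210,5,'pics/g.png')
cv2.imwrite('pics/m1.png',np.hstack([cv2.imread('pics/f.png'),cv2.imread('pics/g.png')]))
crop('scene',140,90,340,290,3,'pics/n1.png')
```

```text
(no output)
```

View pics/m1.png

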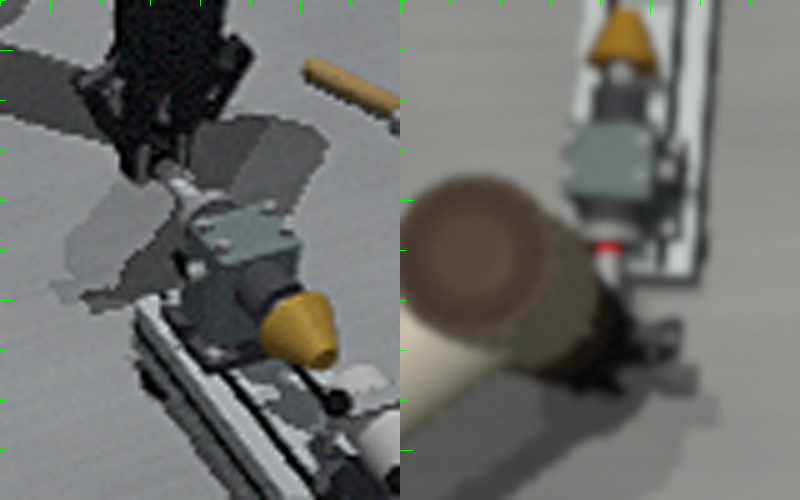

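View pics/n1.png

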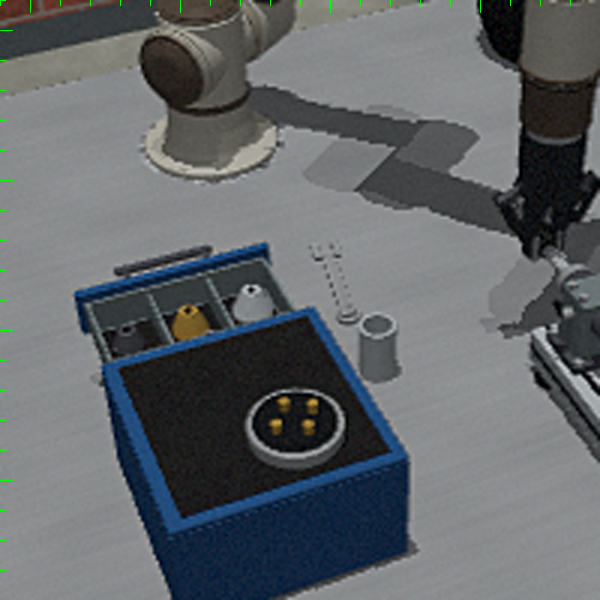

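The red ring shows just in front of the barrel mouth at (607, 248) in the top crop. The drawer is still open with all three cones upright. I'll hold briefly and then hand in.

Request:
servo_tool([
  [[255, 0, 0, 0, 0, 0, 0], [255, 0, 0, 0, 0, 0, 0], [255, 0, 0, 0, 0, 0, 0], [255, 0, 0, 0, 0, 0, 0], [255, 0, 0, 0, 0, 0, 0], [255, 0, 0, 0, 0, 0, 0]],
])

```text
clock: 15.77
position: [570.9, 220.7, 107.8]
ee_rot: [0.029, 1.0, 0.001, 0.004]
contact_force: [10.7, -4.0, -3.0]
gripper_width: 22.0
grasp_force: 58.8
```

```bash
python3 -c "
from h import *
s=arm.read_state();print(s['position'],s['grasp_force'],s['clock']);print(ticket.job_done())"
```

```text
[570.89420741 220.67726807 107.8118939 ] 58.779916763305664 15.7667
the job is handed in; nothing more can be done
None
```

I handed the job in at 15.8 s, with no verdict returned: the top drawer is open at its stop with all three cones upright, and the gripper is holding the spindle knob about 51 mm out with the red ring just clear of the barrel.

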